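# Dryer ball into the pot, bayonet lid held at the half-way mark

## Robot

A 7-joint arm with a two-finger parallel gripper is mounted at the origin on the work surface. World frame = base frame: x ahead of the robot, y to its left, z up, the work surface at z = 0. Lengths are in m, angles in rad, forces in N, time in s.
With the tool pointing down it reaches from about 0.4 to 0.85 m from the base axis. Payload 10.4 kg.
Tool frame: the origin (TCP) lies on the mounting face of the last link; the fingertips stand 173 mm ahead of it and the grasp point (between the pads) lies 155 mm ahead of it (manip.tip_extent is the distance from the TCP to the fingertips, in m); z points along the fingers, y is the line along which they close (so a half turn about z gives the same grasp; the last joint's range is limited). The gripper opens to 85 mm and grips with 20 to 120 N. Pads are 22 mm wide; open, the fingers measure 114 mm over their backs; the gripper's body (76 mm by 85 mm) begins 54 mm behind the grasp point. The pads swing forward as they close: fully open they stand 13 mm farther back than shut.
Start: joints at [-1.185, 0.332, -0.065, 1.46, 0.022, 1.35, -0.088], TCP at [0.248, 0.574, 0.405] pointing down, gripper open.
Joint ranges: [-2.6, 2.6], [-0.5, 2.12], [-1.47, 1.34], [0.16, 2.42], [-1.27, 4.41], [0.06, 2.06], [-2.6, 2.6]. Speed limits (rad/s): [2.22, 2.22, 2.79, 2.79, 3.14, 3.14, 3.14].

## Interface

Orientations are given as a unit quaternion [x, y, z, w].
In Python, from workcell import manip gives the robot as it stands.
- The arm moves only by the tool move_arm, never from a script. Its argument "plan" is one flat list of numbers, 7 for each row, row after row: the turn, a rotation vector about the tool's x, y, z in rad, then the shift along the tool's x, y, z in m, then the finger opening in m, from 0 to 0.0854. In form: [ax, ay, az, dx, dy, dz, gripper, ax, ay, az, dx, dy, dz, gripper, ...]. A call has 1 to 12 rows; each row is the pose to reach, as a shift and turn from the pose commanded when the call began, along the tool's axes at that moment; what a row does not reach only later rows make up. A row lasts 1/8 s, in which the tool goes at most 62.5 mm and 10.7 degrees, less where a joint would pass 70% of its speed; a pose out of reach is approached as far as the arm can. A call with a gripper value outside its range is refused whole. The fingers move at their own pace and stop on an object; "squeeze" is the grip in N (left out, the last holds). Time passes only in rows, so rows that repeat a pose let the fingers close. It gives the time, the measured TCP pose, the force, the opening and the grip force at its end, in the units of the state.
- manip.get_obs(): the state, without advancing time (a new reading comes with each control period).
- manip.camera(name): name is "scene" or "top" or "wrist"; returns a dict with "color" (384x512x3 uint8, red, green, blue), "fx", "fy", "cx", "cy" (pixels), "dist" ([k1, k2, p1, p2, k3] as OpenCV has them; the pictures are not rectified), "cam_to_world" (4x4, takes a point from camera to world coordinates); the wrist camera has in their place "mount" (4x4, takes a point from camera to tool coordinates, whose origin is the TCP and whose axes are the flange's). Camera axes: x right, y down, z forward; pixel columns grow to the right and rows downward; lengths in m; the calibration is good to about 2 mm. A picture is of the moment at which its call begins: read the wrist's pose just before it. There is no depth.
- manip.hand_in(): hands the job in; it is judged then, once.
Trained networks look in a picture, given as the dict that the camera call returned (one of the last four; its "shot" number tells which), for a name from the list of things; names that differ only in an ending like _2 or _b are one class to them, and where a whole thing is asked for, a point or a joint stands for the part that bears it (a point fixed in the world has none). Each returns a list of dicts, best first, with "conf" (0 to 1); they miss things now and then, are a little off and sometimes report something else, mostly with a low value. They report only what shows in the picture. A call takes as long as a camera call. They do not tell look-alikes from the thing itself.
- manip.look_for(picture, label): "position" ([x, y, z] in m, in the coordinates of the camera as it stood for that picture, good to about 4 mm: the middle of the surface that is visible of it).
- manip.silhouettes(picture, label): "pixels" (384x512 bool, what is visible of it).
- manip.tip_of(picture, label): "position" ([x, y, z] in m, in the coordinates of the camera as it stood for that picture, good to about 4 mm: a listed point, or the origin of a listed thing).
The state is a dict: "clock": time; "joint_pos": joint angles; "joint_velocities": joint speeds; "tau": joint torques, N m; "position": TCP position; "ee_rot": TCP orientation; "ft_force": force on the tool from outside, world axes, zero at the start; "torque": the same for the moment, N m; "grip_width": opening from 0.0 (shut) to 1.0 (fully open); "grasp_force": force on a finger pad.
Only numpy, scipy, OpenCV 4.12 (cv2) and the standard library are available. Lean on these libraries where they do the work, as an engineer would, in place of code of your own. Each camera call takes 0.05 s, during which the arm holds its last target. There are 200 camera calls.

## Task

Lower the green dryer ball by hand gently to the bottom of the blue pot (do not drop it in), then fit the blue lid into the pot's mouth with its white pointers on the white marks and turn it clockwise to the yellow half-way mark, well before it clicks at the red one. The lid is sprung and turns back if released, so finish while still gripping the lid's handle and holding it at the yellow mark. Leave the bottle, the cup and the brush where they are.

Things in the scene. Friction and masses are not known exactly. Their poses are not given: they have to be found in the camera images.
- ball_center (a point): centre of the green knobbly plastic dryer ball, 38 mm in diameter, about 50 g, loose, resting on a small cork ring (48 mm across, 8 mm high, fixed to the table; ball centre starts about 23.5 mm above the table)
- pot: round blue plastic pot, fixed to the work surface, 60 mm high, 152 mm across its collar, 136 mm across the wall below. Origin: centre of its underside, z up; inner floor 6 mm above it. x axis: through the two entry notches. The pot looks the same after a half turn
- pot_mouth (a point): centre of the pot's mouth, level with the rim's top. Clear mouth 112 mm across, inside an inward lip 5 mm thick. The lip has two opposite entry notches, on the pot's +x and -x side, 20 mm wide, reaching out to radius 64 mm. Seen from above, turning clockwise from each notch, the collar has flat marks at radius 71 mm: white at the notch, yellow at 40 deg (half way), red at 80 deg (lock click)
- pot_mark (a point): one of the two yellow half-way marks on the pot's collar, 71 mm from the pot's axis, 40 deg clockwise (seen from above) from the notch on the pot's +x side; the other lies opposite
- lid_grip (a point): grip point of the loose blue lid (130 g): on its axis, in the orange handle bar. Site z up, point x along the handle. Handle 64 mm long, 16 mm wide, 34 mm high; the point is 22.5 mm above the disc it stands on and 11.5 mm below the handle's top; 41.5 mm above the table at the start. With the lid fully in it is 88.5 mm above the pot's origin. The lid looks the same after a half turn
- lid_foot (a point): centre of the lid's underside. Round plug 107 mm across, 13 mm high, under a disc 130 mm across, 6 mm thick that lands on the pot's rim. Two lugs at the plug's foot on the lid's +x and -x side, 12 mm wide, 6 mm high, out to radius 61.5 mm, below the white pointer lines on the disc. In the pot they run 2 mm under the lip. Turns clockwise only; the other way it stops within 8 deg
- return_ring (a joint): spring ring hidden in the pot's mouth, pushed clockwise by the lid's lugs; rad, 0 at rest. The lugs meet it after about 6 deg, so it reads the lid's turn less about 0.11 (0.59 at the yellow mark). It pushes back with 0.07 N m at rest, 0.13 N m at the yellow mark. The click starts to resist at 60 deg of lid turn (ring 0.94), and is through at 80 deg
- softener: bystander: red bottle, 66 mm across, 140 mm high; origin at the centre of its underside
- scoop_cup: bystander: yellow plastic cup, 70 mm across, 60 mm high; origin at the centre of its underside
- scrub_brush: bystander: wooden scrubbing brush with blue bristles, 50 by 130 by 36 mm high, long along its y; origin at the centre of its underside
Not all that is in view belongs to the job. Leave any brown look-alike of the part that bears lid_grip alone. Leave any pink look-alike of the part that bears ball_center alone.

How it is judged:
On the way, in this order (a step that is already met when the one before it is completed fails the run):
1. the ball is lowered to within 20 mm of resting on the pot's floor while still in the fingers (z of ball_center in the frame of pot below 0.045 m and horizontal distance between ball_center and pot below 0.05 m and contact force between the fingers and ball above 0.2 N), for 0.05 s.
2. the lid is fully in, its pointers at the white marks (z of lid_grip in the frame of pot below 0.093 m and horizontal distance between lid_grip and pot below 0.008 m and angle between the x axis of lid_grip and the x axis of pot, either way round below 0.26 rad), for 0.05 s.
At the end, for the whole second after the job is handed in: The ball lies on the pot's floor; the lid is in the pot's mouth with its lugs under the lip (level, grip point within 5 mm of the seated height), turned clockwise 40 deg (plus or minus 10 deg) from the white marks, against the return spring, at rest and still gripped by the fingers (over 1 N) (z of ball_center in the frame of pot below 0.045 m and horizontal distance between ball_center and pot below 0.05 m and z of lid_grip in the frame of pot below 0.093 m and horizontal distance between lid_grip and pot below 0.008 m and angle between lid_grip's own z axis and vertical below 0.07 rad and angle between the x axis of lid_grip and the x axis of pot, either way round between 0.524 and 0.873 rad and value of joint return_ring between 0.36 and 0.82 rad and velocity of joint return_ring between -0.25 and 0.25 rad/s and contact force between the fingers and lid above 1 N); the arm keeps its last pose, push and grip.
It fails at once if the lid is turned on into the click (past 70 deg) (value of joint return_ring above 1.12 rad).
It fails at once if the ball is pressed or knocked hard against the pot (over 25 N) (contact force between ball and pot above 25 N).
It fails at once if the bottle, the cup or the brush is moved by over 30 mm (distance of any of softener, scoop_cup, scrub_brush from where it was at the start of the episode above 0.03 m).
It also fails if it takes over 62 s, if anything falls off the work surface, if the arm or the gripper's body presses on something with over 40 N, if the wrist force passes 120 N, or if a joint passes its speed limit or range.

## Working session

There is one attempt and no reset: what is moved stays moved. The work goes in short steps, Python scripts to look and compute and a tool call to move; the robot and the scene stay as the last step left them, time stands still between calls to the robot, and variables do not carry over. Pictures are saved under pics/ and viewed, at most 10 in all, crops included, and the job is handed in when it is done.

Besides the shell and the picture viewer there is one more tool, called after ">>>" as name(argument=value, ...) on one line, values as JSON. move_arm: Moves the arm, as the interface text tells. Its arguments: {"type":"object","properties":{"plan":{"type":"array","items":{"type":"number"}},"squeeze":{"type":"number"}},"required":["plan"]}

```bash
mkdir -p pics; cat > h.py <<'E'
import numpy as np, cv2
from workcell import manip
from scipy.spatial.transform import Rotation as R
np.set_printoptions(precision=4,suppress=True)
def obs(): return manip.get_obs()
def T():
    o=obs(); M=np.eye(4); M[:3,:3]=R.from_quat(o["ee_rot"]).as_matrix(); M[:3,3]=o["position"]; return M
def shot(n):
    t=T(); p=manip.camera(n)
    p["c2w"]=p["cam_to_world"] if n!="wrist" else t@np.array(p["mount"])
    p["c2w"]=np.array(p["c2w"]); return p
def K(p): return np.array([[p["fx"],0,p["cx"]],[0,p["fy"],p["cy"]],[0,0,1.]])
def w(p,c): return p["c2w"][:3,:3]@np.array(c)+p["c2w"][:3,3]
def proj(p,X):
    M=np.linalg.inv(p["c2w"]); 
    return cv2.projectPoints(np.atleast_2d(np.array(X,float)),cv2.Rodrigues(M[:3,:3])[0],M[:3,3],K(p),np.array(p["dist"]))[0][:,0]
def pix(p,uv,z):
    "pixels -> world points on plane height z"
    q=cv2.undistortPoints(np.array(uv,float).reshape(-1,1,2),K(p),np.array(p["dist"]))[:,0]
    d=np.c_[q,np.ones(len(q))]@p["c2w"][:3,:3].T; o=p["c2w"][:3,3]
    return o+d*((z-o[2])/d[:,2])[:,None]
def save(p,n): cv2.imwrite("pics/"+n+".png",p["color"][:,:,::-1])
E
cat > a.py <<'E'
from h import *
for n in ("scene","top"):
    p=shot(n); save(p,n+"1")
    print(n)
    for l in ("ball_center","pot","pot_mouth","pot_mark","lid_grip","lid_foot","softener","scoop_cup","scrub_brush"):
        for d in manip.tip_of(p,l)[:3]:
            X=w(p,d["position"]); print(l,round(d["conf"],2),X,proj(p,X)[0].round())
print(T(),obs()["grip_width"],obs()["clock"],obs()["ft_force"])
a=cv2.imread("pics/scene1.png");b=cv2.imread("pics/top1.png")
E
python3 a.py
```

```text
scene
ball_center 0.6 [ 0.4344 -0.2503  0.0234] [123. 238.]
ball_center 0.47 [ 0.3716 -0.3239  0.0192] [ 87. 235.]
pot 0.97 [ 0.5578 -0.0425  0.0014] [224. 236.]
pot_mouth 0.59 [ 0.562  -0.0355  0.0595] [225. 221.]
pot_mark 0.85 [ 0.6092 -0.0881  0.0554] [217. 247.]
lid_grip 0.75 [0.3431 0.2426 0.0418] [264. 135.]
lid_grip 0.71 [0.5353 0.235  0.0421] [304. 172.]
lid_foot 0.85 [0.4976 0.4349 0.0008] [343. 149.]
lid_foot 0.84 [ 0.3341  0.2438 -0.0018] [262. 145.]
lid_foot 0.7 [ 0.533   0.2369 -0.0008] [303. 183.]
softener 0.77 [0.7395 0.1862 0.0022] [342. 240.]
scoop_cup 0.73 [ 0.7454 -0.1591  0.0004] [225. 323.]
scrub_brush 0.84 [ 0.7049  0.0221 -0.0043] [281. 266.]
scrub_brush 0.53 [ 0.4357 -0.2552  0.022 ] [122. 239.]
top
ball_center 0.62 [ 0.4337 -0.2498  0.0233] [370. 233.]
pot 0.88 [ 0.5535 -0.0389  0.0015] [293. 189.]
pot_mouth 0.89 [ 0.5605 -0.0371  0.0624] [294. 184.]
pot_mark 0.56 [ 0.6071 -0.0916  0.0615] [315. 167.]
pot_mark 0.36 [ 0.4327 -0.2524  0.0206] [370. 234.]
lid_grip 0.79 [0.5316 0.2321 0.0415] [194. 193.]
lid_grip 0.78 [0.4949 0.4327 0.0452] [117. 204.]
lid_grip 0.63 [0.3416 0.2394 0.0376] [188. 264.]
lid_foot 0.8 [0.5305 0.2329 0.0015] [196. 195.]
lid_foot 0.72 [0.3452 0.2412 0.0033] [190. 262.]
lid_foot 0.58 [ 0.5042  0.4371 -0.0033] [122. 202.]
softener 0.91 [ 0.7379  0.1926 -0.0016] [213. 123.]
softener 0.72 [ 0.6096 -0.0926  0.0637] [315. 166.]
scoop_cup 0.94 [ 0.7449 -0.1614  0.0013] [336. 124.]
scrub_brush 0.85 [0.7039 0.0249 0.0046] [271. 136.]
[[-0.9176  0.3975  0.      0.2484]
 [ 0.3975  0.9176  0.0001  0.5735]
 [ 0.      0.0001 -1.      0.4047]
 [ 0.      0.      0.      1.    ]] 1.000016559433222 1.0 [-0.1461  0.3914 -1.3957]
```

```bash
python3 - <<'E'
import cv2
t=cv2.imread("pics/top1.png")[90:310,80:430]
cv2.imwrite("pics/c1.png",cv2.resize(t,None,fx=2.25,fy=2.25,interpolation=cv2.INTER_CUBIC))
E
```

```text
(no output)
```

View pics/c1.png

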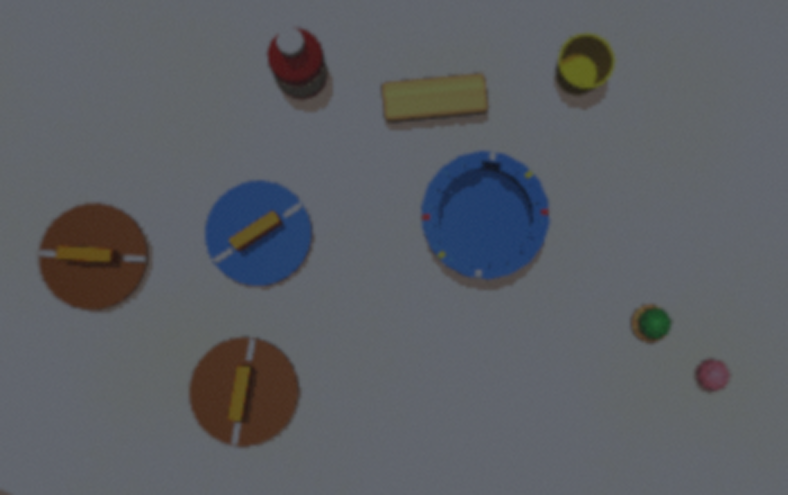

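View pics/scene1.png

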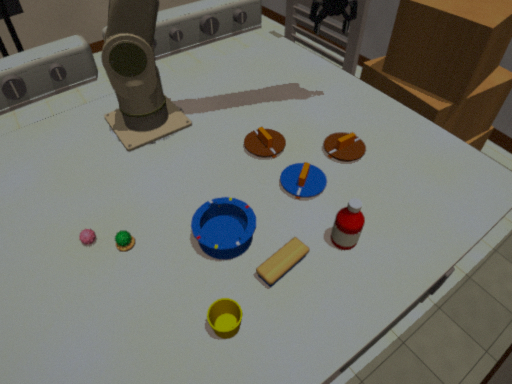

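The blue lid is at top-image pixel (195,194), and the brown look-alikes are at (122,204) and (188,264). The green ball on its cork ring is at (370,233) and the pink one at (397,257). The enlarged crop shows blue and green as described. The pot is at (294,186), with its white marks at top and bottom.

>>> move_arm(plan=[0, 0, 0.84, -0.342, -0.205, 0, 0.0854, 0, 0, 0.84, -0.342, -0.205, 0, 0.0854, 0, 0, 0.84, -0.342, -0.205, 0, 0.0854, 0, 0, 0.84, -0.342, -0.205, 0, 0.0854, 0, 0, 0.84, -0.342, -0.205, 0, 0.0854, 0, 0, 0.84, -0.342, -0.205, 0, 0.0854, 0, 0, 1.68, -0.498, -0.682, 0.075, 0.0854, 0, 0, 1.68, -0.498, -0.682, 0.075, 0.0854, 0, 0, 1.68, -0.498, -0.682, 0.075, 0.0854, 0, 0, 1.68, -0.498, -0.682, 0.075, 0.0854, 0, 0, 1.68, -0.498, -0.682, 0.075, 0.0854, 0, 0, 1.68, -0.498, -0.682, 0.075, 0.0854])

```text
clock: 2.5
position: [0.4431, -0.1037, 0.3513]
ee_rot: [0.865, 0.502, 0.001, 0.0]
ft_force: [2.3, -0.5, 0.4]
grip_width: 1.0
grasp_force: 0.0
```

```bash
cat >> h.py <<'E'
def rel(X,yaw=None):
    "world TCP target + yaw of tool y axis -> tool-frame az, dx,dy,dz"
    t=T(); d=t[:3,:3].T@(np.array(X)-t[:3,3])
    y=np.arctan2(t[1,1],t[0,1]); az=0 if yaw is None else -((yaw-y+np.pi)%(2*np.pi)-np.pi)
    print("yaw now %.3f"%y,"az %.3f"%az,"d",d)
E
python3 - <<'E'
from h import *
p=shot("top")
f=lambda u:[[80+a/2.25,90+b/2.25] for a,b in u]
m=pix(p,f([(492,156),(478,272),(529,174),(441,254)]),.06); print("marks",m,"centre",m[:2].mean(0),m[2:].mean(0),"notch yaw",np.arctan2(*(m[0]-m[1])[[1,0]]),"yel",np.arctan2(*(m[2]-m[3])[[1,0]]))
l=pix(p,f([(302,204),(214,262)]),.019); print("lid",l,l.mean(0),np.arctan2(*(l[1]-l[0])[[1,0]]))
print(obs()["joint_pos"],obs()["clock"]); rel([.434,-.25,.33],-.52)
E
```

```text
marks [[ 0.6271 -0.0477  0.06  ]
 [ 0.4875 -0.0329  0.06  ]
 [ 0.6064 -0.0923  0.06  ]
 [ 0.5078  0.0112  0.06  ]] centre [ 0.5573 -0.0403  0.06  ] [ 0.5571 -0.0406  0.06  ] notch yaw -0.10506961560441497 yel -0.8097622005363397
lid [[0.5687 0.1812 0.019 ]
 [0.4947 0.2853 0.019 ]] [0.5317 0.2332 0.019 ] 2.188746489669357
[-0.4812 -0.0368  0.6243  1.9896  0.0251  1.1815 -0.3931] 2.55
yaw now -0.526 az -0.006 d [-0.1236  0.0631  0.0207]
```

>>> move_arm(plan=[0, 0, 0, -0.124, 0.063, 0.02, 0.0854, 0, 0, 0, -0.124, 0.063, 0.02, 0.0854, 0, 0, 0, -0.124, 0.063, 0.02, 0.0854, 0, 0, 0, -0.124, 0.063, 0.02, 0.0854])

```text
clock: 3.05
position: [0.4366, -0.2416, 0.331]
ee_rot: [0.865, 0.501, -0.0, 0.0]
ft_force: [-0.5, 1.1, -0.6]
grip_width: 1.001
grasp_force: 0.0
```

```bash
cat > b.py <<'E'
from h import *
p=shot("wrist"); save(p,"w1")
for d in manip.tip_of(p,"ball_center")[:3]:
    X=w(p,d["position"]); print(d["conf"],X,proj(p,X)[0])
for s in manip.silhouettes(p,"ball_center")[:3]:
    v,u=np.nonzero(s["pixels"]); c=[u.mean(),v.mean()]; print(s["conf"],len(u),c,p["color"][s["pixels"]].mean(0),pix(p,[c],.0235))
print(obs()["joint_pos"],T()[:3,3],obs()["clock"]); rel([.434,-.25,.184],-.52)
E
python3 b.py
```

```text
0.77 [ 0.4339 -0.2537  0.0306] [258.0234 194.9302]
0.56 [ 0.3756 -0.3225  0.0182] [240.9797 277.3724]
0.79 1273 [np.float64(240.1704634721131), np.float64(280.1249018067557)] [83.1555 43.3841 48.0605] [[ 0.3752 -0.3221  0.0235]]
0.59 1471 [np.float64(257.71040108769546), np.float64(190.49422161794698)] [27.9409 71.0489 32.4045] [[ 0.4347 -0.2519  0.0235]]
[-0.3162  0.1195  0.7827  1.9183 -0.0934  1.1401 -0.0142] [ 0.4374 -0.2394  0.3312] 3.2
yaw now -0.516 az 0.004 d [-0.011   0.0023  0.1472]
```

View pics/w1.png

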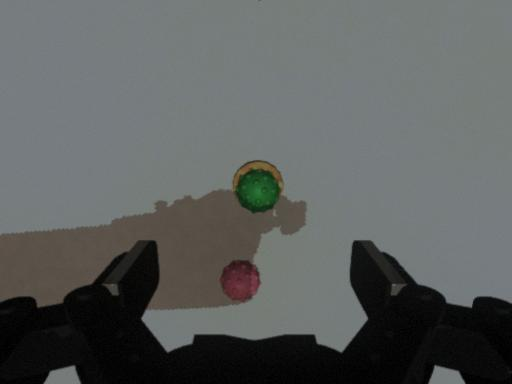

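Green ball on the cork ring is at (258,190), pink one at (240,280). The fingers straddle the lower half of the picture. I'll descend part of the way and check tracking.

>>> move_arm(plan=[0, 0, 0, 0, 0, 0.06, 0.0854, 0, 0, 0, 0, 0, 0.06, 0.0854, 0, 0, 0, 0, 0, 0.06, 0.0854])

```text
clock: 3.58
position: [0.4375, -0.2404, 0.2727]
ee_rot: [0.864, 0.503, 0.0, 0.0]
ft_force: [0.5, -0.7, 0.1]
grip_width: 0.996
grasp_force: 0.0
```

```bash
python3 b.py; python3 b.py | tail -3
```

```text
0.93 [ 0.3734 -0.3239  0.0209] [235.5781 322.1148]
0.77 [ 0.432  -0.2534  0.0256] [255.6736 219.3087]
0.65 2306 [np.float64(258.1123156981787), np.float64(214.89462272333043)] [24.7971 59.1709 27.595 ] [[ 0.4348 -0.252   0.0235]]
0.58 1606 [np.float64(237.1587795765878), np.float64(317.28455790784557)] [75.9296 38.2217 42.7011] [[ 0.3779 -0.319   0.0235]]
[-0.2846  0.2135  0.7749  1.9771 -0.1768  1.0152  0.0548] [ 0.4376 -0.2407  0.273 ] 3.725
yaw now -0.518 az 0.002 d [-0.01    0.0012  0.089 ]
0.91 2380 [np.float64(257.3273109243697), np.float64(214.66806722689077)] [26.2777 59.7735 28.1815] [[ 0.435  -0.2521  0.0235]]
[-0.2842  0.2147  0.7748  1.9782 -0.1774  1.0145  0.0552] [ 0.4373 -0.2407  0.2721] 3.875
yaw now -0.518 az 0.002 d [-0.0098  0.0016  0.0881]
```

>>> move_arm(plan=[0, 0, 0, -0.011, 0.003, 0.03, 0.0854, 0, 0, 0, -0.011, 0.003, 0.06, 0.0854, 0, 0, 0, -0.011, 0.003, 0.089, 0.0854, 0, 0, 0, -0.011, 0.003, 0.089, 0.0854, 0, 0, 0, -0.011, 0.003, 0.089, 0.03, 0, 0, 0, -0.011, 0.003, 0.089, 0.03, 0, 0, 0, -0.011, 0.003, 0.089, 0.03, 0, 0, 0, -0.011, 0.003, 0.089, 0.03, 0, 0, 0, -0.011, 0.003, 0.089, 0.03, 0, 0, 0, -0.011, 0.003, 0.089, 0.03], squeeze=25)

```text
clock: 5.12
position: [0.4346, -0.2518, 0.183]
ee_rot: [0.865, 0.502, 0.001, 0.0]
ft_force: [-0.5, 0.6, 6.9]
grip_width: 0.423
grasp_force: 24.3
```

>>> move_arm(plan=[0, 0, 0, 0, 0, -0.05, 0.03, 0, 0, 0, 0, 0, -0.1, 0.03, 0, 0, 0, 0.05, 0, -0.12, 0.03, 0, 0, 0, 0.1, 0.001, -0.12, 0.03, 0, 0, 0, 0.15, 0.002, -0.12, 0.03, 0, 0, 0, 0.2, 0.002, -0.12, 0.03, 0, 0, 0, 0.244, 0.002, -0.12, 0.03, 0, 0, 0, 0.244, 0.002, -0.12, 0.03, 0, 0, 0, 0.244, 0.002, -0.12, 0.03, 0, 0, 0, 0.244, 0.002, -0.12, 0.03])

```text
clock: 6.38
position: [0.5562, -0.0421, 0.3023]
ee_rot: [0.865, 0.501, 0.0, 0.0]
ft_force: [-0.7, -0.6, -1.3]
grip_width: 0.423
grasp_force: 25.4
```

```bash
python3 - <<'E'
from h import *
p=shot("wrist"); save(p,"w2")
for l in ("pot_mouth","pot","pot_mark"):
  for d in manip.tip_of(p,l)[:2]: X=w(p,d["position"]); print(l,d["conf"],X,proj(p,X)[0])
p=shot("top")
for d in manip.tip_of(p,"ball_center")[:2]: print(d["conf"],w(p,d["position"]))
print(obs()["joint_pos"],T()[:3,3],obs()["clock"]); rel([.557,-.0405,.187])
E
```

```text
pot_mouth 0.98 [ 0.5566 -0.0385  0.0611] [251.5233 198.5606]
pot 0.71 [ 0.5568 -0.0384 -0.0011] [252.1953 177.304 ]
pot_mark 0.72 [ 0.6081 -0.0939  0.0629] [354.7019 230.1043]
pot_mark 0.65 [ 0.5572 -0.0427  0.0012] [255.0646 181.8519]
0.45 [ 0.3745 -0.3175  0.0207]
[-0.5692  0.3059  0.6631  1.7975 -0.2089  1.1088 -0.3534] [ 0.5566 -0.041   0.3022] 6.675
yaw now -0.519 az 0.000 d [0.0006 0.0001 0.1152]
```

View pics/w2.png

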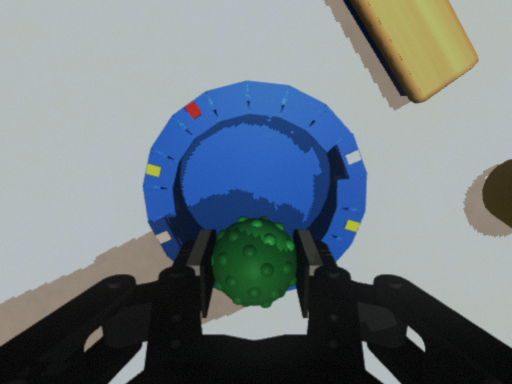

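The green ball is held at (255,262) over the pot, with the white marks at (353,157) and (164,238). Lowering it now.

>>> move_arm(plan=[0, 0, 0, 0, 0, 0.04, 0.03, 0, 0, 0, 0, 0, 0.07, 0.03, 0, 0, 0, 0, 0, 0.09, 0.03, 0, 0, 0, 0, 0, 0.1, 0.03, 0, 0, 0, 0, 0, 0.108, 0.03, 0, 0, 0, 0, 0, 0.113, 0.03, 0, 0, 0, 0, 0, 0.116, 0.03, 0, 0, 0, 0, 0, 0.116, 0.03, 0, 0, 0, 0, 0, 0.116, 0.03])

```text
clock: 7.8
position: [0.5568, -0.0406, 0.1865]
ee_rot: [0.865, 0.502, 0.0, 0.0]
ft_force: [-0.5, 0.7, -0.6]
grip_width: 0.421
grasp_force: 25.4
```

```bash
python3 - <<'E'
from h import *
import cv2
p=shot("top")
o=obs(); print(o["position"],o["ft_force"],o["grasp_force"])
im=cv2.imread("pics/w2.png")
t=np.array([.5566,-.041,.3022])
M=np.eye(4);y=-.519;M[:3,:3]=np.c_[[-np.sin(y),np.cos(y),0],[np.cos(y),np.sin(y),0],[0,0,-1]]
print(T()[:3,:3],M[:3,:3])
M[:3,:3]=T()[:3,:3];M[:3,3]=t
q=shot("wrist"); q["c2w"]=M@np.array(q["mount"])
m=pix(q,[(353,157),(164,238),(353,226),(153,170)],.06); print(m,m[:2].mean(0),m[2:].mean(0))
for a,b in((0,1),(2,3)): print(np.arctan2(*(m[a]-m[b])[[1,0]]))
E
```

```text
[ 0.5568 -0.0406  0.1864] [-0.0396  0.7998 -0.4261] 25.37058413028717
[[ 0.4951  0.8688  0.0005]
 [ 0.8688 -0.4951  0.0002]
 [ 0.0004  0.0003 -1.    ]] [[ 0.496   0.8683  0.    ]
 [ 0.8683 -0.496   0.    ]
 [ 0.      0.     -1.    ]]
[[ 0.63   -0.0459  0.06  ]
 [ 0.488  -0.0323  0.06  ]
 [ 0.6092 -0.0908  0.06  ]
 [ 0.5093  0.0126  0.06  ]] [ 0.559  -0.0391  0.06  ] [ 0.5593 -0.0391  0.06  ]
-0.09591810470770036
-0.802726841068719
```

>>> move_arm(plan=[0, 0, 0, 0, 0, 0.0015, 0.03, 0, 0, 0, 0, 0, 0.0015, 0.05, 0, 0, 0, 0, 0, 0.0015, 0.05, 0, 0, 0, 0, 0, 0.0015, 0.052, 0, 0, 0, 0, 0, 0.0015, 0.052, 0, 0, 0, 0, 0, -0.03, 0.052, 0, 0, 0, 0, 0, -0.08, 0.052, 0, 0, 0, 0, 0, -0.12, 0.052, 0, 0, -0.3, 0.05, -0.035, -0.12, 0.0854, 0, 0, -0.5, 0.1, -0.07, -0.12, 0.0854, 0, 0, -0.7, 0.15, -0.105, -0.12, 0.0854, 0, 0, -0.9, 0.2, -0.14, -0.12, 0.0854])

```text
clock: 9.4
position: [0.5336, 0.2043, 0.3065]
ee_rot: [0.618, 0.786, 0.0, 0.0]
ft_force: [1.6, 0.6, 0.2]
grip_width: 0.998
grasp_force: 0.0
```

```bash
python3 - <<'E'
from h import *
print(T()[:3,3],obs()["joint_pos"]); rel([.5317,.2332,.29],.618)
E
```

```text
[0.5336 0.2043 0.3065] [-0.8116  0.3018  0.4346  1.7498 -0.1399  1.1198 -0.0952]
yaw now 0.238 az -0.380 d [0.0285 0.0049 0.0165]
```

>>> move_arm(plan=[0, 0, -0.38, 0.028, 0.005, 0.016, 0.0854, 0, 0, -0.38, 0.028, 0.005, 0.016, 0.0854, 0, 0, -0.38, 0.028, 0.005, 0.016, 0.0854, 0, 0, -0.38, 0.028, 0.005, 0.016, 0.0854])

```text
clock: 9.9
position: [0.5328, 0.2302, 0.2904]
ee_rot: [0.464, 0.886, 0.0, 0.0]
ft_force: [0.2, 0.0, 0.2]
grip_width: 1.001
grasp_force: 0.0
```

```bash
cat > c.py <<'E'
from h import *
p=shot("wrist"); save(p,"w3")
for l in ("lid_grip","lid_foot"):
  for d in manip.tip_of(p,l)[:2]: X=w(p,d["position"]); print(l,d["conf"],X,proj(p,X)[0])
hsv=cv2.cvtColor(p["color"],cv2.COLOR_RGB2HSV)
m=cv2.inRange(hsv,(8,150,60),(28,255,255))
n,lab,st,ce=cv2.connectedComponentsWithStats(m)
for i in range(1,n):
    if st[i,4]>300:
        v,u=np.nonzero(lab==i); c,s,a=cv2.minAreaRect(np.c_[u,v].astype(np.float32)); b=cv2.boxPoints((c,s,a)); W=pix(p,b,.053)
        e=W[1]-W[0]; g=W[2]-W[1]; L=e if np.linalg.norm(e)>np.linalg.norm(g) else g
        print("orange",st[i],c,s,W.mean(0),"yaw",np.arctan2(L[1],L[0]),np.linalg.norm(e),np.linalg.norm(g))
print(T()[:3,3],obs()["clock"]); rel([.5317,.2332,.1965],.618)
t=shot("top")
for d in manip.tip_of(t,"ball_center")[:3]: print("ball",d["conf"],w(t,d["position"]))
E
python3 c.py
```

```text
lid_grip 0.75 [0.5354 0.2342 0.041 ] [259.3417 196.284 ]
lid_grip 0.73 [0.3421 0.2413 0.0459] [ 1.7267 12.822 ]
lid_foot 0.58 [0.5363 0.2327 0.001 ] [258.466 184.398]
orange [    0     0   131   107 10732] (65.0, 53.0) (106.0, 130.0) [0.3871 0.243  0.053 ] yaw 0.6088908593526211 0.07439598939786077 0.05915134050120125
orange [ 331    0  112   21 1555] (386.5, 10.0) (20.0, 111.0) [0.529  0.3711 0.053 ] yaw 0.6059934900013844 0.06363197646144529 0.010495525511181202
orange [ 247  153   24   90 1944] (258.5, 197.5) (89.0, 23.0) [0.5339 0.235  0.053 ] yaw -0.9504052059655356 0.014913106216394674 0.06278960087360623
[0.5326 0.2304 0.2904] 10.05
yaw now 0.609 az -0.009 d [0.0028 0.0008 0.0939]
ball 0.53 [ 0.5567 -0.0393  0.0228]
ball 0.5 [ 0.3729 -0.3166  0.0252]
```

View pics/w3.png

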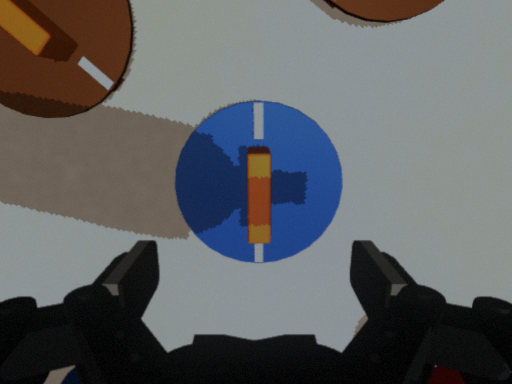

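The blue lid is at (259,182) with its handle at (258,197), and brown lids are only at the picture's edges. Grasping the blue one's handle.

>>> move_arm(plan=[0, 0, -0.011, 0.003, 0.003, 0.04, 0.0854, 0, 0, -0.011, 0.003, 0.003, 0.075, 0.0854, 0, 0, -0.011, 0.003, 0.003, 0.092, 0.0854, 0, 0, -0.011, 0.003, 0.003, 0.092, 0.0854, 0, 0, -0.011, 0.003, 0.003, 0.092, 0.005, 0, 0, -0.011, 0.003, 0.003, 0.092, 0.005, 0, 0, -0.011, 0.003, 0.003, 0.092, 0.005, 0, 0, -0.011, 0.003, 0.003, 0.092, 0.005, 0, 0, -0.011, 0.003, 0.003, 0.092, 0.005, 0, 0, -0.011, 0.003, 0.003, 0.092, 0.005, 0, 0, -0.011, 0.003, 0.003, 0.092, 0.005, 0, 0, -0.011, 0.003, 0.003, 0.092, 0.005], squeeze=70)

```text
clock: 11.65
position: [0.5335, 0.2351, 0.1988]
ee_rot: [0.456, 0.89, 0.0, 0.0]
ft_force: [-1.0, -0.3, 6.2]
grip_width: 0.169
grasp_force: 69.2
```

>>> move_arm(plan=[0, 0, 0, 0, 0, -0.04, 0.005, 0, 0, 0, 0, 0, -0.1, 0.005, 0, 0, -0.1, -0.04, -0.023, -0.11, 0.005, 0, 0, -0.2, -0.08, -0.047, -0.11, 0.005, 0, 0, -0.3, -0.12, -0.07, -0.11, 0.005, 0, 0, -0.4, -0.16, -0.094, -0.11, 0.005, 0, 0, -0.5, -0.2, -0.117, -0.11, 0.005, 0, 0, -0.6, -0.238, -0.14, -0.11, 0.005, 0, 0, -0.7, -0.238, -0.14, -0.11, 0.005, 0, 0, -0.8, -0.238, -0.14, -0.11, 0.005, 0, 0, -0.848, -0.238, -0.14, -0.11, 0.005, 0, 0, -0.848, -0.238, -0.14, -0.11, 0.005])

```text
clock: 13.15
position: [0.5582, -0.04, 0.3079]
ee_rot: [0.05, 0.999, 0.0, -0.0]
ft_force: [0.2, 0.1, -1.0]
grip_width: 0.171
grasp_force: 68.6
```

```bash
python3 - <<'E'
from h import *
p=shot("wrist"); save(p,"w4"); t=shot("top"); save(t,"t4")
cv2.imwrite("pics/t4c.png",cv2.resize(t["color"][130:240,230:360,::-1],None,fx=4,fy=4,interpolation=cv2.INTER_CUBIC))
a=p["color"][:,:,::-1]; b=cv2.imread("pics/t4c.png"); b=cv2.resize(b,(454,384)); c=np.hstack([a,b]); cv2.imwrite("pics/c4.png",cv2.resize(c[:, :800],None,fx=1,fy=1))
for q in (p,t):
  for l in ("lid_grip","lid_foot","pot","pot_mark","pot_mouth"):
    for d in manip.tip_of(q,l)[:1]: X=w(q,d["position"]); print(l,d["conf"],X,proj(q,X)[0])
print(obs()["joint_pos"],T()[:3,3],obs()["clock"]); rel([.5582,-.0397,.3088],1.468)
E
```

```text
lid_grip 0.65 [ 0.5613 -0.0347  0.1494] [265.876  264.3627]
lid_grip 0.73 [0.3428 0.2449 0.0378] [186.4279 263.388 ]
lid_foot 0.91 [ 0.5597 -0.0416  0.1116] [298.2114 181.4549]
[-0.3506  0.2714  0.3971  1.7763 -0.1157  1.1167  1.5553] [ 0.5584 -0.0399  0.3082] 13.75
yaw now 1.471 az 0.003 d [ 0.0002  0.0002 -0.0006]
```

View pics/w4.png

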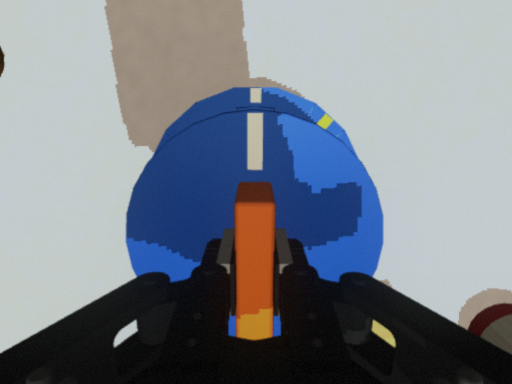

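Lid in hand; its pointer at (255,140) lines up with the pot's white mark at (256,95). The yellow mark is at (326,121).

```bash
python3 - <<'E'
from h import *
p=shot("wrist"); t=T(); z=t[2,3]-.1798
m=pix(p,[(256,95),(326,121)],.06); print("marks",m)
c=m[:,:2].copy()
for k,a in((0,-.103),(1,-.103-.698)): print("pot centre from mark",m[k,:2]-.071*np.array([np.cos(a),np.sin(a)]),m[k,:2]+.071*np.array([np.cos(a),np.sin(a)]))
# disc edge: lid blue/background horizontal extremes
hsv=cv2.cvtColor(p["color"],cv2.COLOR_RGB2HSV); b=cv2.inRange(hsv,(100,120,20),(130,255,255))
pts=[]
for r in range(190,262,4):
    u=np.nonzero(b[r])[0]; pts+=[(u.min(),r),(u.max(),r)]
W=pix(p,pts,z)[:,:2]
A=np.c_[2*W,np.ones(len(W))]; s=np.linalg.lstsq(A,(W**2).sum(1),rcond=None)[0]; print("disc centre",s[:2],"r",np.sqrt(s[2]+s[:2]@s[:2]))
from scipy.optimize import least_squares
print("fixed r",least_squares(lambda q:np.hypot(*(W-q).T)-.065,t[:2,3],loss="soft_l1",f_scale=.001).x,"tcp",t[:3,3])
E
```

```text
marks [[ 0.4884 -0.0313  0.06  ]
 [ 0.5095  0.0133  0.06  ]]
pot centre from mark [ 0.4178 -0.024 ] [ 0.559  -0.0386]
pot centre from mark [0.4601 0.0643] [ 0.5589 -0.0377]
disc centre [ 0.5604 -0.0397] r 0.06439640296079885
fixed r [ 0.5623 -0.0399] tcp [ 0.5584 -0.04    0.3082]
```

>>> move_arm(plan=[0, 0, 0.003, 0.002, 0.001, 0.03, 0.005, 0, 0, 0.003, 0.002, 0.001, 0.042, 0.005, 0, 0, 0.003, 0.002, 0.001, 0.047, 0.005, 0, 0, 0.003, 0.002, 0.001, 0.051, 0.005, 0, 0, 0.003, 0.002, 0.001, 0.054, 0.005, 0, 0, 0.003, 0.002, 0.001, 0.054, 0.005])

```text
clock: 14.55
position: [0.5566, -0.0388, 0.2543]
ee_rot: [0.051, 0.999, 0.0, 0.0]
ft_force: [0.0, -0.1, -1.1]
grip_width: 0.18
grasp_force: 68.6
```

```bash
python3 - <<'E'
from h import *
o=obs();print(o["position"],o["ft_force"],o["torque"],o["clock"])
E
```

```text
[ 0.5566 -0.0388  0.2543] [ 0.001  -0.1343 -1.0693] [-0.0329 -0.0157  0.0614] 14.55
```

>>> move_arm(plan=[0, 0, 0, 0, 0, 0.003, 0.005, 0, 0, 0, 0, 0, 0.006, 0.005, 0, 0, 0, 0, 0, 0.008, 0.005, 0, 0, 0, 0, 0, 0.009, 0.005, 0, 0, 0, 0, 0, 0.009, 0.005])

```text
clock: 15.18
position: [0.5565, -0.0388, 0.2458]
ee_rot: [0.051, 0.999, 0.0, -0.0]
ft_force: [-3.8, 0.0, 7.5]
grip_width: 0.178
grasp_force: 69.8
```

```bash
python3 - <<'E'
from h import *
o=obs();print(o["position"],o["ft_force"],o["torque"],o["clock"])
t=shot("wrist"); save(t,"w5")
E
```

```text
[ 0.5565 -0.0388  0.2458] [-3.8486  0.0373  7.5499] [ 0.0081  0.8493 -0.0172] 15.175
```

View pics/w5.png

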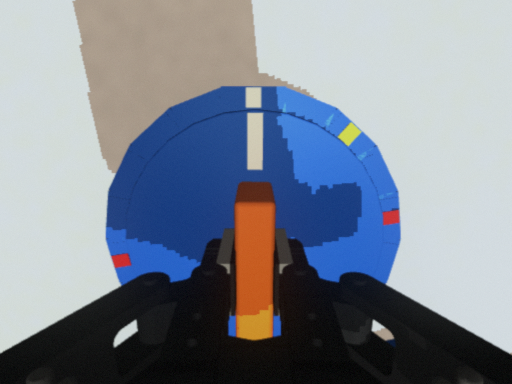

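The disc lies flat and concentric in the collar, with its pointer (255,140) on the white mark (254,97). I'll ease sideways and press lightly to confirm it is seated.

>>> move_arm(plan=[0, 0, 0, 0.001, 0, 0.001, 0.005, 0, 0, 0, 0.001, 0, 0.001, 0.005, 0, 0, 0, 0.001, 0, 0.001, 0.005])

```text
clock: 15.6
position: [0.5561, -0.0388, 0.2457]
ee_rot: [0.051, 0.999, 0.0, 0.001]
ft_force: [-3.1, -0.2, 13.6]
grip_width: 0.175
grasp_force: 70.7
```

```bash
python3 - <<'E'
from h import *
o=obs();print(o["position"],o["ft_force"],o["torque"],o["clock"])
E
```

```text
[ 0.5561 -0.0388  0.2457] [-3.0536 -0.2436 13.5501] [-0.0525  0.8718  0.0257] 15.6
```

Seated: z holds at 0.2457 as the force rises. Turning clockwise in two steps.

>>> move_arm(plan=[0, 0, 0.07, 0, 0, -0.0008, 0.005, 0, 0, 0.14, 0, 0, -0.0008, 0.005, 0, 0, 0.21, 0, 0, -0.0008, 0.005, 0, 0, 0.28, 0, 0, -0.0008, 0.005, 0, 0, 0.35, 0, 0, -0.0008, 0.005, 0, 0, 0.42, 0, 0, -0.0008, 0.005, 0, 0, 0.45, 0, 0, -0.0008, 0.005, 0, 0, 0.45, 0, 0, -0.0008, 0.005], squeeze=90)

```text
clock: 16.6
position: [0.5561, -0.0386, 0.2458]
ee_rot: [0.273, 0.962, 0.0, 0.001]
ft_force: [0.2, 0.2, 4.9]
grip_width: 0.17
grasp_force: 88.2
```

```bash
python3 - <<'E'
from h import *
o=obs();print(o["position"],o["ft_force"],o["torque"],o["clock"],o["joint_pos"]); rel([.5561,-.0388,.2457],1.469-.698)
E
```

```text
[ 0.5561 -0.0386  0.2458] [0.2189 0.1546 4.9212] [-0.0342  0.1006  0.0625] 16.6 [-0.4023  0.3497  0.4609  1.8408 -0.1834  0.9909  1.1531]
yaw now 1.018 az 0.247 d [-0.0001 -0.0002  0.0001]
```

>>> move_arm(plan=[0, 0, 0.07, 0, 0, 0, 0.005, 0, 0, 0.14, 0, 0, 0, 0.005, 0, 0, 0.2, 0, 0, 0, 0.005, 0, 0, 0.247, 0, 0, 0, 0.005, 0, 0, 0.247, 0, 0, 0, 0.005, 0, 0, 0.247, 0, 0, 0, 0.005])

```text
clock: 17.35
position: [0.5563, -0.0384, 0.2458]
ee_rot: [0.389, 0.921, 0.001, 0.001]
ft_force: [2.7, 0.2, 5.5]
grip_width: 0.173
grasp_force: 88.3
```

```bash
python3 - <<'E'
from h import *
o=obs();print(o["position"],o["ft_force"],o["torque"],o["grasp_force"],o["joint_velocities"]); rel([.5561,-.0388,.2457],1.469-.698)
p=shot("wrist"); save(p,"w6")
E
```

```text
[ 0.5563 -0.0384  0.2458] [2.6759 0.2361 5.493 ] [ 0.2225 -0.2512 -0.0298] 88.29035639762878 [ 0.0034  0.0005 -0.0039  0.0002  0.0004  0.0014  0.0016]
yaw now 0.773 az 0.002 d [-0.0002 -0.0004  0.0001]
```

View pics/w6.png

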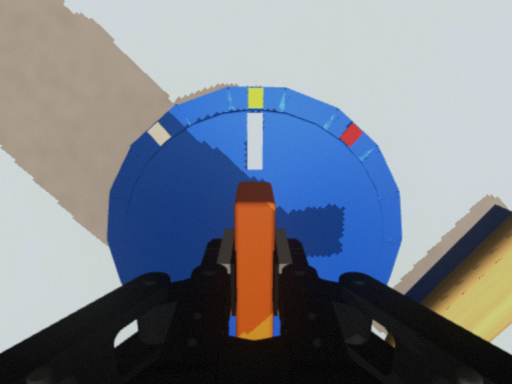

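The lid's pointer (255,140) is on the yellow mark (256,98), the lid is flat, and the handle is gripped at about 88 N. Handing in.

```bash
python3 -c "
from workcell import manip
print(manip.hand_in())"
```

```text
the job is handed in; nothing more can be done
None
```

I handed the job in with the green ball on the pot's floor and the blue lid seated and turned clockwise to the yellow mark, still gripped at about 88 N; the bottle, cup and brush weren't touched, and no verdict came back.

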